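# Lid the culture jars through the guide plate

### The arm

A 6-joint arm with a two-finger parallel gripper is mounted at the origin on the work surface. World frame = base frame: x ahead of the robot, y to its left, z up, the work surface at z = 0. Lengths are in m, angles in rad, forces in N, time in s.
With the tool pointing down it reaches from about 0.325 to 0.85 m from the base axis. Payload 4.4 kg.
Tool frame: the origin (TCP) lies between the finger pads; the fingertips stand 22 mm ahead of it and the grasp point (between the pads) lies 3 mm ahead of it (tcp_to_tips is the distance from the TCP to the fingertips, in m); z points along the fingers, y is the direction in which the jaws open and shut (so a half turn about z gives the same grasp; the last joint's range is limited). The gripper opens to 94 mm and grips with 3 to 60 N. Pads are 16 mm wide; open, the fingers measure 119 mm over their backs; the gripper's body (75 mm by 177 mm) begins 78 mm behind the grasp point.
Start: joints at [-1.365, 0.207, 1.542, -0, 1.393, -0.15], TCP at [0.2, -0.539, 0.227] pointing down, gripper open.
Joint ranges: [-2.73, 2.73], [-0.86, 2.22], [0.23, 2.46], [-1.11, 4.25], [0.08, 2.63], [-2.82, 2.82]. Speed limits (rad/s): [2.79, 2.79, 3.14, 3.14, 3.14, 3.14].

### API

Orientations are given as a unit quaternion [w, x, y, z].
In Python, from workcell import * gives the robot as it stands. The module is installed in compiled form; this text tells all that it offers.
- The arm moves only by the tool apply_moves, never from a script. Its argument "commands" is a list that holds one entry, the list of rows, each a list of 7 numbers: the shift along the world's x, y, z in m, then the turn, a rotation vector about the world's x, y, z in rad, then the opening in per cent of the stroke, from 0 (shut) to 100 (fully open). In form: [[[x, y, z, ax, ay, az, claw], ...]]. A call has exactly 10 rows; each row shifts and turns the commanded pose from where the row before left it; what a row does not reach is not made up. A row lasts 1/8 s, in which the tool goes at most 62.5 mm and 10.7 degrees, less where a joint would pass 70% of its speed; a pose out of reach is approached as far as the arm can. A call with a gripper value outside its range is refused whole. The fingers move at their own pace and stop on an object; "newtons" is the grip in N (left out, the last holds). Time passes only in rows, so rows that do not move let the fingers close, or fill a call up. It gives the time, the measured TCP pose, the force and the opening at its end, in the units of the state.
- get_obs(): the state, without advancing time (a new reading comes with each control period).
- snapshot(name): name is "scene" or "top" or "wrist"; returns (picture, depth): 384x512x3 uint8, blue, green, red; 384x512 float32, m along the optical axis (not along the pixel's ray), 0 where there is no reading.
- calibration(name): a dict with "fx", "fy", "cx", "cy" (pixels), "xyz" and "rotation" of the camera in the world. Camera axes: x right, y down, z forward; pixel columns grow to the right and rows downward; lengths in m; the calibration is good to about 2 mm. The wrist camera is an equidistant fisheye: a pixel r from the principal point sees the ray r / f radians off the axis. A picture is of the moment at which its call begins: read the wrist's pose just before it. calibration takes no time and is no camera call; for the wrist camera it gives the pose at the moment of the call.
- close_job(): hands the job in, once; it reports no verdict.
Trained networks look in the newest picture that a camera, given by its name, has taken for a name from the list of things; names that differ only in an ending like _2 or _b are one class to them, and where a whole thing is asked for, a point or a joint stands for the part that bears it (a point fixed in the world has none). Each returns a list of dicts, best first, with "p" (0 to 1); they miss things now and then, are a little off and sometimes report something else, mostly with a low value. They report only what shows in the picture. A call takes as long as a camera call. They do not tell look-alikes from the thing itself.
- recognise(camera, name): "box" ([left, top, right, bottom] in pixels, round what is visible of it).
- spot_point(camera, name): "uv" ([column, row] in pixels: a listed point, or the origin of a listed thing).
The state is a dict: "time": time; "q": joint angles; "joint_vel": joint speeds; "effort": joint torques, N m; "eef_pos": TCP position; "orientation": TCP orientation; "ft_force": force on the tool from outside, world axes, zero at the start; "torque": the same for the moment, N m; "grip_width": finger opening in m.
Only numpy, scipy, OpenCV 4.12 (cv2) and the standard library are available. Lean on these libraries where they do the work, as an engineer would, in place of code of your own. Each camera call takes 0.05 s, during which the arm holds its last target.

### The job

Put a lid on each of the four jars that still lack one: slide the loose lids across the steel guide plate until each drops through a hole and lies flat on its jar's rim. Never lift a lid off the plate, so that its underside stays clean, and leave the things that lie about on the plate and the table where they are.

Things in the scene. Friction and masses are not known exactly. Their poses are not given: they have to be found in the camera images.
- stand: lidding stand, fixed: a flat steel guide plate on four legs over a crate of six jars. Origin on the table under the plate's centre; x and y along the plate's short and long sides. Six round through-holes, 68 mm in diameter, each over a jar, are centred at x = -44 or 44 mm, y = -88, 0 or 88 mm. The loose lids wait on the plain ends of the plate (|y| above 120 mm)
- plate_mid (a point): centre of the guide plate's top face (135 mm above the table, same axes as the stand). The plate is 244 (x) by 410 (y) mm, 10 mm thick, flat and without a lip; beside its edges nothing stands up, so fingers may hang past them. Two fixed black hold-down thumbscrews, 24 mm across and 16 mm high, stand on it between the holes, at x = 0, y = -44 and 44 mm
- lid1_mid (a point): loose white plastic jar lid lying flat on the plate: disc 64 mm in diameter, 10 mm thick, a small grey filter dot in the middle of its upper face, about 35 g. The point is its centre, half-way up; z is its upward axis. The four lids are alike and fit any jar. A lid slid past a hole stays on the plate if its centre keeps 16 mm or more from the hole's centre; nearer, it tips in
- lid2_mid (a point): loose white plastic jar lid lying flat on the plate: disc 64 mm in diameter, 10 mm thick, a small grey filter dot in the middle of its upper face, about 35 g. The point is its centre, half-way up; z is its upward axis. The four lids are alike and fit any jar. A lid slid past a hole stays on the plate if its centre keeps 16 mm or more from the hole's centre; nearer, it tips in
- lid3_mid (a point): loose white plastic jar lid lying flat on the plate: disc 64 mm in diameter, 10 mm thick, a small grey filter dot in the middle of its upper face, about 35 g. The point is its centre, half-way up; z is its upward axis. The four lids are alike and fit any jar. A lid slid past a hole stays on the plate if its centre keeps 16 mm or more from the hole's centre; nearer, it tips in
- lid4_mid (a point): loose white plastic jar lid lying flat on the plate: disc 64 mm in diameter, 10 mm thick, a small grey filter dot in the middle of its upper face, about 35 g. The point is its centre, half-way up; z is its upward axis. The four lids are alike and fit any jar. A lid slid past a hole stays on the plate if its centre keeps 16 mm or more from the hole's centre; nearer, it tips in
- jar1_mouth (a point): jar without a lid, fixed, under one of the six holes (which one varies): centre of its mouth at the level of its rim (60 mm across), 13 mm below the plate's top, concentric with the hole. A lid that has dropped home lies flat on the rim inside the hole with 2 mm of play all round, its centre 5 mm above this point and its upper face 3 mm below the plate's top
- jar2_mouth (a point): jar without a lid, fixed, under one of the six holes (which one varies): centre of its mouth at the level of its rim (60 mm across), 13 mm below the plate's top, concentric with the hole. A lid that has dropped home lies flat on the rim inside the hole with 2 mm of play all round, its centre 5 mm above this point and its upper face 3 mm below the plate's top
- jar3_mouth (a point): jar without a lid, fixed, under one of the six holes (which one varies): centre of its mouth at the level of its rim (60 mm across), 13 mm below the plate's top, concentric with the hole. A lid that has dropped home lies flat on the rim inside the hole with 2 mm of play all round, its centre 5 mm above this point and its upper face 3 mm below the plate's top
- jar4_mouth (a point): jar without a lid, fixed, under one of the six holes (which one varies): centre of its mouth at the level of its rim (60 mm across), 13 mm below the plate's top, concentric with the hole. A lid that has dropped home lies flat on the rim inside the hole with 2 mm of play all round, its centre 5 mm above this point and its upper face 3 mm below the plate's top
- jar5_lidtop (a point): jar that already has its lid (fixed), under one of the six holes: centre of that lid's upper face, 3 mm below the plate's top; it is finished. A lid pushed right across this hole drops into the 3 mm recess and catches
- jar6_lidtop (a point): jar that already has its lid (fixed), under one of the six holes: centre of that lid's upper face, 3 mm below the plate's top; it is finished. A lid pushed right across this hole drops into the 3 mm recess and catches
- tape_mid (a point): roll of paper tape lying on the plate among the lids (loose bystander): ring 56 mm outside, 38 mm inside, 22 mm high; the point is its centre
- dropper_mid (a point): small amber dropper bottle standing on the plate among the lids (loose bystander): 36 mm in diameter, 60 mm high; the point is its centre, half-way up
- block_a_mid (a point): mushroom block standing on the table (bystander): brown and white cylinder 102 mm in diameter, 180 mm high; the point is its centre
- block_b_mid (a point): mushroom block standing on the table (bystander): brown and white cylinder 102 mm in diameter, 180 mm high; the point is its centre
- scraper: scraper lying on the table (bystander), 260 mm long along its x axis; origin under its middle
Not all that is in view belongs to the job. Leave any blue or purple look-alike of the part that bears lid2_mid alone. Leave any purple or turquoise look-alike of the part that bears lid1_mid alone.

How it is judged:
At the end, for the whole second after the job is handed in: each of the four open jars has one loose lid lying at rest on its rim: lid centre within 6 mm of the mouth's centre sideways and 2 to 8 mm above it (5 mm when home), tilted less than 0.06 rad (((horizontal distance between lid1_mid and jar1_mouth below 0.006 m and z of lid1_mid in the frame of jar1_mouth between 0.002 and 0.008 m and angle between lid1_mid's own z axis and vertical below 0.06 rad) or (horizontal distance between lid2_mid and jar1_mouth below 0.006 m and z of lid2_mid in the frame of jar1_mouth between 0.002 and 0.008 m and angle between lid2_mid's own z axis and vertical below 0.06 rad) or (horizontal distance between lid3_mid and jar1_mouth below 0.006 m and z of lid3_mid in the frame of jar1_mouth between 0.002 and 0.008 m and angle between lid3_mid's own z axis and vertical below 0.06 rad) or (horizontal distance between lid4_mid and jar1_mouth below 0.006 m and z of lid4_mid in the frame of jar1_mouth between 0.002 and 0.008 m and angle between lid4_mid's own z axis and vertical below 0.06 rad)) and ((horizontal distance between lid1_mid and jar2_mouth below 0.006 m and z of lid1_mid in the frame of jar2_mouth between 0.002 and 0.008 m and angle between lid1_mid's own z axis and vertical below 0.06 rad) or (horizontal distance between lid2_mid and jar2_mouth below 0.006 m and z of lid2_mid in the frame of jar2_mouth between 0.002 and 0.008 m and angle between lid2_mid's own z axis and vertical below 0.06 rad) or (horizontal distance between lid3_mid and jar2_mouth below 0.006 m and z of lid3_mid in the frame of jar2_mouth between 0.002 and 0.008 m and angle between lid3_mid's own z axis and vertical below 0.06 rad) or (horizontal distance between lid4_mid and jar2_mouth below 0.006 m and z of lid4_mid in the frame of jar2_mouth between 0.002 and 0.008 m and angle between lid4_mid's own z axis and vertical below 0.06 rad)) and ((horizontal distance between lid1_mid and jar3_mouth below 0.006 m and z of lid1_mid in the frame of jar3_mouth between 0.002 and 0.008 m and angle between lid1_mid's own z axis and vertical below 0.06 rad) or (horizontal distance between lid2_mid and jar3_mouth below 0.006 m and z of lid2_mid in the frame of jar3_mouth between 0.002 and 0.008 m and angle between lid2_mid's own z axis and vertical below 0.06 rad) or (horizontal distance between lid3_mid and jar3_mouth below 0.006 m and z of lid3_mid in the frame of jar3_mouth between 0.002 and 0.008 m and angle between lid3_mid's own z axis and vertical below 0.06 rad) or (horizontal distance between lid4_mid and jar3_mouth below 0.006 m and z of lid4_mid in the frame of jar3_mouth between 0.002 and 0.008 m and angle between lid4_mid's own z axis and vertical below 0.06 rad)) and ((horizontal distance between lid1_mid and jar4_mouth below 0.006 m and z of lid1_mid in the frame of jar4_mouth between 0.002 and 0.008 m and angle between lid1_mid's own z axis and vertical below 0.06 rad) or (horizontal distance between lid2_mid and jar4_mouth below 0.006 m and z of lid2_mid in the frame of jar4_mouth between 0.002 and 0.008 m and angle between lid2_mid's own z axis and vertical below 0.06 rad) or (horizontal distance between lid3_mid and jar4_mouth below 0.006 m and z of lid3_mid in the frame of jar4_mouth between 0.002 and 0.008 m and angle between lid3_mid's own z axis and vertical below 0.06 rad) or (horizontal distance between lid4_mid and jar4_mouth below 0.006 m and z of lid4_mid in the frame of jar4_mouth between 0.002 and 0.008 m and angle between lid4_mid's own z axis and vertical below 0.06 rad)) and linear speed of each of lid1, lid2, lid3, lid4 below 0.02 m/s); the robot touches nothing.
It fails at once if a lid lifted more than 12 mm off the plate (z of any of lid1_mid, lid2_mid, lid3_mid, lid4_mid in the frame of stand above 0.152 m).
It fails at once if the tape or the dropper bottle on the plate moved more than 20 mm (distance of any of tape_mid, dropper_mid from where it was at the start of the episode above 0.02 m).
It fails at once if a mushroom block or the scraper on the table moved more than 20 mm (distance of any of block_a_mid, block_b_mid, scraper from where it was at the start of the episode above 0.02 m).
It also fails if it takes over 64 s, if anything falls off the work surface, if the arm or the gripper's body presses on something with over 40 N, if the wrist force passes 120 N, or if a joint passes its speed limit or range.

## Working session

There is one attempt and no reset: what is moved stays moved. The work goes in short steps, Python scripts to look and compute and a tool call to move; the robot and the scene stay as the last step left them, time stands still between calls to the robot, and variables do not carry over. Pictures are saved under pics/ and viewed, and the job is handed in when it is done.

Besides the shell and the picture viewer there is one more tool, called after "Emit:" as name([rows], argument=value, ...), one row to a line, values as JSON. apply_moves: Moves the arm, as the interface text tells. Its arguments: {"type":"object","properties":{"commands":{"type":"array"},"newtons":{"type":"number"}},"required":["commands"]}

```bash
mkdir -p pics; cat > h.py <<'E'
from workcell import *
import numpy as np, cv2
def px2w(cam,u,v,z):
    c=calibration(cam); R=np.array(c["rotation"]); 
    if R.shape!=(3,3):
        from scipy.spatial.transform import Rotation as Ro
        R=Ro.from_quat(np.roll(R,-1)).as_matrix()
    d=R@np.array([(u-c["cx"])/c["fx"],(v-c["cy"])/c["fy"],1]); o=np.array(c["xyz"])
    return o+d*(z-o[2])/d[2]
def w2px(cam,p):
    c=calibration(cam); R=np.array(c["rotation"]); q=R.T@(np.array(p)-np.array(c["xyz"]))
    return c["fx"]*q[0]/q[2]+c["cx"],c["fy"]*q[1]/q[2]+c["cy"]
E
python3 - <<'E'
from h import *
for n in("scene","top"):
    p,d=snapshot(n); cv2.imwrite(f"pics/{n}0.png",p); np.save(f"{n}0.npy",d); print(calibration(n))
print(get_obs())
for t in["lid1_mid","jar1_mouth","jar5_lidtop","plate_mid","tape_mid","dropper_mid","stand"]:
    for r in spot_point("top",t): print(t,np.round(r["uv"],1),round(r["p"],2))
E
```

```text
{'fx': 376.50517558877124, 'fy': 376.50517558877124, 'cx': 257.11234620130864, 'cy': 194.54072144273985, 'xyz': array([0.99247021, 0.7614443 , 0.69984739]), 'rotation': array([-0.137622  ,  0.24114778,  0.83447513, -0.47598235])}
{'fx': 488.5990305242716, 'fy': 488.5990305242716, 'cx': 255.14703732036384, 'cy': 188.63327152640633, 'xyz': array([ 0.24638655, -0.02530837,  1.50063314]), 'rotation': array([ 0.06567975, -0.70215669,  0.70592522, -0.0658159 ])}
{'time': 0.1, 'q': array([-1.36554802e+00,  2.07340418e-01,  1.54275227e+00, -2.18594209e-08,
        1.39352718e+00, -1.50523836e-01]), 'joint_vel': array([-4.96087664e-06, -2.29073066e-03, -3.45481703e-03,  1.51654724e-03,
       -1.85302471e-03,  4.47805345e-04]), 'effort': array([-6.82333575e-04, -3.71869683e+01, -2.82294363e+01,  7.00666266e-02,
        3.11992457e-02, -4.91145488e-05]), 'eef_pos': array([ 0.20011958, -0.53833972,  0.22643159]), 'orientation': array([-1.01322577e-03,  9.84219444e-01,  1.76949311e-01, -2.77418031e-05]), 'ft_force': array([ 0.61740381, -0.67667048,  1.00022021]), 'torque': array([ 0.01421384, -0.02164774, -0.01670275]), 'grip_width': 0.09369618878132495}
lid1_mid [282.9 189.3] 0.77
lid1_mid [324.3 170.7] 0.76
lid1_mid [320.  216.8] 0.62
jar1_mouth [195.  162.2] 0.92
jar1_mouth [257.5 179.6] 0.52
jar1_mouth [285.6 187.6] 0.38
jar5_lidtop [175.1 211.8] 0.53
plate_mid [227.5 170.6] 0.73
tape_mid [275.4 156.4] 0.67
dropper_mid [276.5 126.4] 0.59
stand [228.7 181.1] 0.92
```

```bash
python3 - <<'E'
import cv2
p=cv2.imread("pics/top0.png")
cv2.imwrite("pics/top0z.png",cv2.resize(p[80:280,100:367],None,fx=3,fy=3,interpolation=cv2.INTER_CUBIC))
E
```

```text
(no output)
```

View pics/scene0.png

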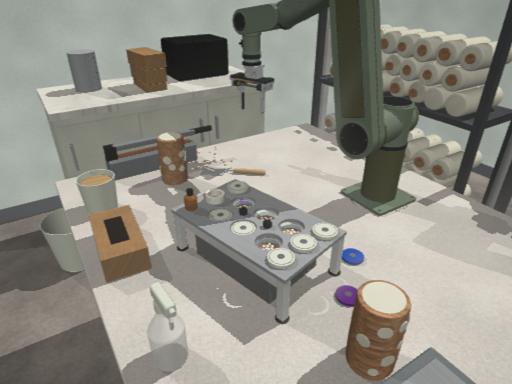

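View pics/top0.png

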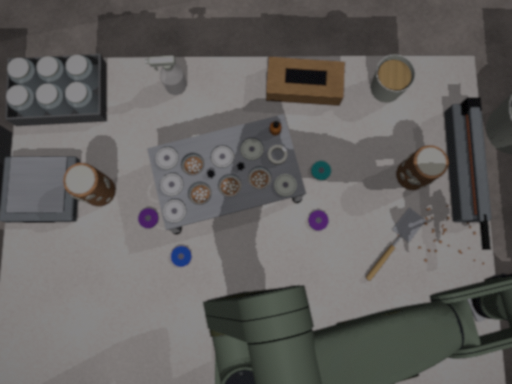

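```bash
sleep 1
```

```text
(no output)
```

View pics/top0z.png

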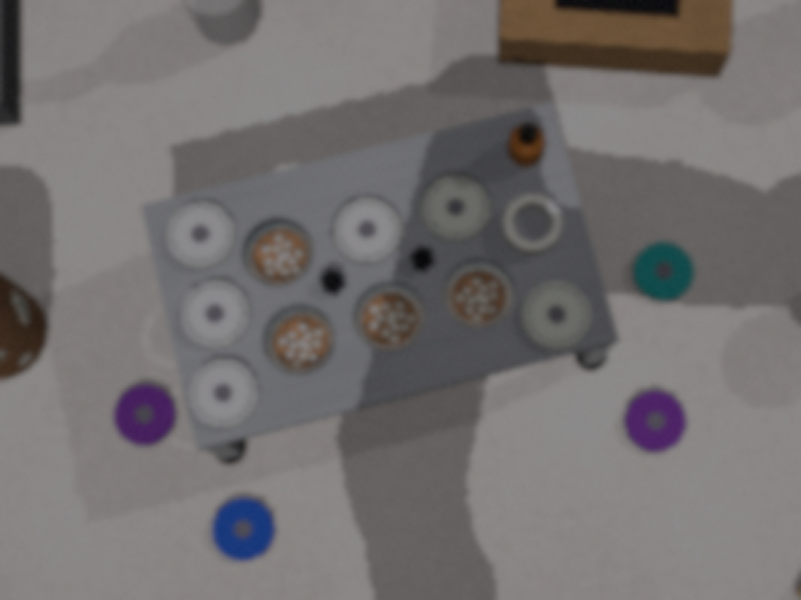

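The top view shows four open jars with mushrooms, at zoom (280,253), (302,340), (390,318) and (480,296). The finished jars are at (367,229) and (456,206). The white loose lids are at (200,232), (214,313), (223,392) and (557,313). The purple, blue and turquoise discs lie on the table and are look-alikes, so I leave them alone. Next I'll fit the stand pose.

```bash
cat > h.py <<'E'
from workcell import *
import numpy as np, cv2
from scipy.spatial.transform import Rotation as Ro
def cal(cam):
    c=calibration(cam); return c,Ro.from_quat(np.roll(c["rotation"],-1)).as_matrix(),np.array(c["xyz"])
def px2w(cam,u,v,z):
    c,R,o=cal(cam)
    d=R@np.array([(u-c["cx"])/c["fx"],(v-c["cy"])/c["fy"],1]); return o+d*(z-o[2])/d[2]
def w2px(cam,p):
    c,R,o=cal(cam); q=R.T@(np.array(p)-o)
    return c["fx"]*q[0]/q[2]+c["cx"],c["fy"]*q[1]/q[2]+c["cy"]
def dots(p,g,rad=5):
    # centroid of white lid disc around guess
    u0,v0=g; w=16; x0=int(u0)-w;y0=int(v0)-w
    s=cv2.resize(p[y0:y0+2*w,x0:x0+2*w],None,fx=8,fy=8,interpolation=cv2.INTER_CUBIC)
    gr=cv2.GaussianBlur(cv2.cvtColor(s,cv2.COLOR_BGR2GRAY),(0,0),4)
    c=cv2.HoughCircles(gr,cv2.HOUGH_GRADIENT,1,200,param1=60,param2=12,minRadius=int(10*8),maxRadius=int(13.5*8))
    if c is None: return None
    x,y,r=c[0][0]; return (x+.5)/8-.5+x0,(y+.5)/8-.5+y0,r/8
E
python3 - <<'E'
from h import *
from scipy.optimize import least_squares
p=cv2.imread("pics/top0.png")
Z=lambda a,b:(100+a/3,80+b/3)
H={"UL":(Z(280,251),(44,88),.135),"LL":(Z(301,338),(-44,88),.135),"LM":(Z(390,316),(-44,0),.135),"LR":(Z(480,293),(-44,-88),.135),"UM":(Z(367,229),(44,0),.135),"UR":(Z(456,206),(44,-88),.135)}
W={}
for k,(g,s,z) in H.items():
    d=dots(p,g); print(k,g,d); d=d or g; W[k]=px2w("top",d[0],d[1],z)[:2]
S=np.array([H[k][1] for k in H])/1000.; Q=np.array([W[k] for k in H])
f=lambda a:(np.c_[np.cos(a[2])*S[:,0]-np.sin(a[2])*S[:,1]+a[0],np.sin(a[2])*S[:,0]+np.cos(a[2])*S[:,1]+a[1]]-Q).ravel()
r=least_squares(f,[.5,0,.2],loss="soft_l1",f_scale=.002); print(r.x,np.round(r.fun.reshape(-1,2)*1000,1))
a=r.x
np.save("stand.npy",a)
for k,g in{"A":(200,232),"B":(214,313),"C":(223,392),"D":(557,313)}.items():
    d=dots(p,Z(*g)); print(k,Z(*g),d)
    w=px2w("top",d[0],d[1],.145)[:2]; t=w-a[:2]; c,s=np.cos(a[2]),np.sin(a[2])
    print("   world",w.round(4),"stand",np.round([c*t[0]+s*t[1],-s*t[0]+c*t[1]],4))
for k,v in H.items():print(k,Ro.from_euler("z",a[2]).as_matrix()[:2,:2]@(np.array(v[1])/1000)+a[:2])
o=p.copy()
for x in(-.122,.122):
  for y in(-.205,.205):
    t=Ro.from_euler("z",a[2]).as_matrix()[:2,:2]@[x,y]+a[:2]; u=w2px("top",[*t,.135]); cv2.circle(o,(int(round(u[0])),int(round(u[1]))),2,(0,0,255),-1)
cv2.imwrite("pics/fit.png",cv2.resize(o[80:280,100:367],None,fx=3,fy=3))
E
```

```text
UL (193.33333333333331, 163.66666666666669) None
LL (200.33333333333331, 192.66666666666669) None
LM (230.0, 185.33333333333331) None
LR (260.0, 177.66666666666669) None
UM (222.33333333333331, 156.33333333333331) None
UR (252.0, 148.66666666666669) None
[0.55661145 0.0558955  0.2506493 ] [[-0.2  1.2]
 [-0.7  0.8]
 [ 0.3 -0.3]
 [ 0.3  0. ]
 [ 0.4 -0.9]
 [-0.2 -0.6]]
A (166.66666666666669, 157.33333333333331) NoneTraceback (most recent call last):
  File "<stdin>", line 16, in <module>
TypeError: 'NoneType' object is not subscriptable
```

```bash
cat >> h.py <<'E'
def cen(p,g,w=15):
    x0,y0=int(g[0])-w,int(g[1])-w
    s=cv2.resize(p[y0:y0+2*w,x0:x0+2*w],None,fx=8,fy=8,interpolation=cv2.INTER_CUBIC)
    gr=cv2.cvtColor(s,cv2.COLOR_BGR2GRAY)
    _,b=cv2.threshold(gr,0,255,cv2.THRESH_OTSU)
    cs,_=cv2.findContours(b,cv2.RETR_EXTERNAL,cv2.CHAIN_APPROX_NONE)
    gc=((g[0]-x0)*8,(g[1]-y0)*8)
    cs=[c for c in cs if len(c)>100 and cv2.pointPolygonTest(c,gc,False)>=0]
    if not cs: return None
    (x,y),(aa,bb),_=cv2.fitEllipse(max(cs,key=cv2.contourArea)); return (x+.5)/8-.5+x0,(y+.5)/8-.5+y0,aa/16,bb/16
def tost(w):
    a=np.load("stand.npy"); t=np.array(w[:2])-a[:2]; c,s=np.cos(a[2]),np.sin(a[2]); return np.array([c*t[0]+s*t[1],-s*t[0]+c*t[1]])
def tow(s):
    a=np.load("stand.npy"); return Ro.from_euler("z",a[2]).as_matrix()[:2,:2]@np.array(s)+a[:2]
E
python3 - <<'E'
from h import *
p=cv2.imread("pics/top0.png")
Z=lambda a,b:(100+a/3,80+b/3)
for k,g in{"A":(200,232),"B":(214,313),"C":(223,392),"D":(557,313),"UM":(367,229),"UR":(456,206)}.items():
    d=cen(p,Z(*g)); print(k,np.round(Z(*g),1),np.round(d,1) if d else d)
    d=Z(*g) if d is None or d[3]>13 else d
    w=px2w("top",d[0],d[1],.145 if len(k)<2 else .132); print("   world",w.round(4),"stand",tost(w).round(4))
print(np.load("stand.npy"))
for s in [(.044,.088),(-.044,.088),(-.044,0),(-.044,-.088)]: print(s,tow(s).round(4))
o=p.copy()
for x in(-.122,.122):
  for y in(-.205,.205):
    u=w2px("top",[*tow((x,y)),.135]); cv2.circle(o,(int(round(u[0])),int(round(u[1]))),1,(0,0,255),-1)
cv2.imwrite("pics/fit.png",cv2.resize(o[80:280,100:367],None,fx=3,fy=3))
E
```

```text
A [166.7 157.3] [166.1 157.8  10.   10.6]
   world [0.5927 0.2276 0.145 ] stand [0.0776 0.1574]
B [171.3 184.3] [171.  184.4  10.3  10.6]
   world [0.5153 0.2116 0.145 ] stand [-0.0014  0.1611]
C [174.3 210.7] [173.7 210.8  10.6  10.9]
   world [0.4399 0.2021 0.145 ] stand [-0.0768  0.1706]
D [285.7 184.3] [285.2 184.2  10.7  11. ]
   world [ 0.5141 -0.1114  0.145 ] stand [-0.0826 -0.1515]
UM [222.3 156.3] [221.9 156.4  10.1  10.4]
   world [0.5996 0.0693 0.132 ] stand [0.0449 0.0023]
UR [252.  148.7] [251.3 149.1   9.6  10.8]
   world [ 0.6208 -0.0159  0.132 ] stand [ 0.0444 -0.0855]
[0.55661145 0.0558955  0.2506493 ]
(0.044, 0.088) [0.5774 0.1521]
(-0.044, 0.088) [0.4922 0.1302]
(-0.044, 0) [0.514 0.045]
(-0.044, -0.088) [ 0.5358 -0.0403]
```

View pics/fit.png

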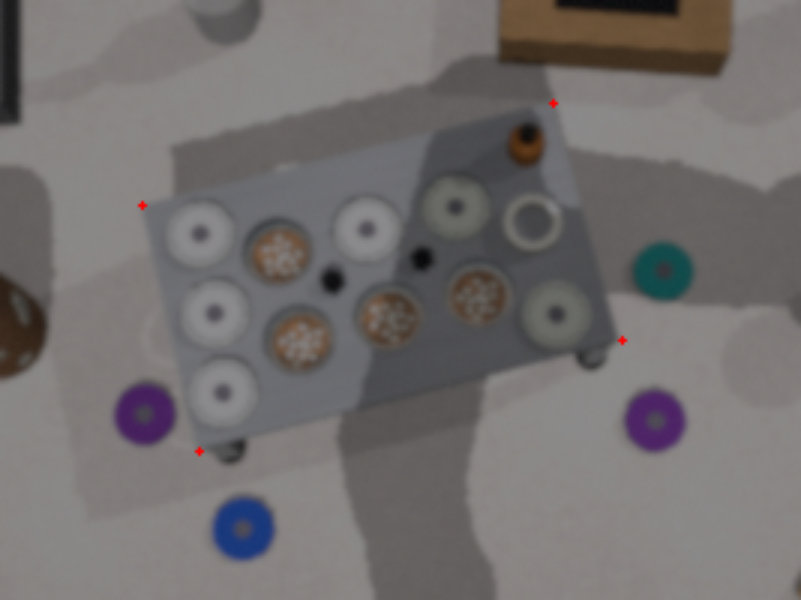

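Emit:
apply_moves([
  [[0.031,0.043,0.008,0,0,-0.0105,100],[0.031,0.043,0.008,0,0,-0.0105,100],[0.031,0.043,0.008,0,0,-0.0105,100],[0.031,0.043,0.008,0,0,-0.0105,100],[0.031,0.043,0.008,0,0,-0.0105,100],[0.031,0.043,0,0,0,-0.0105,100],[0.031,0.043,0,0,0,-0.0105,100],[0.031,0.043,0,0,0,-0.0105,100],[0.031,0.043,0,0,0,-0.0105,100],[0.031,0.043,0,0,0,-0.0105,100]],
], newtons=5)

```text
time: 1.7
eef_pos: [0.5112, -0.1075, 0.2677]
orientation: [0.0, 0.992, 0.125, 0.0]
ft_force: [1.1, -0.5, 0.3]
grip_width: 0.094
```

```bash
python3 - <<'E'
from h import *
o=get_obs(); print(o["time"],o["eef_pos"],o["orientation"],o["ft_force"],o["grip_width"])
c=calibration("wrist"); print(c)
p,d=snapshot("wrist"); cv2.imwrite("pics/w1.png",p); np.save("w1.npy",d)
c,R,oo=cal("wrist"); np.savez("w1cal.npz",R=R,o=oo,fx=c["fx"],cx=c["cx"],cy=c["cy"])
cv2.imwrite("pics/w1b.png",cv2.resize(p,(800,600)))
p,d=snapshot("top"); cv2.imwrite("pics/t1.png",cv2.resize(p[80:280,100:367],None,fx=3,fy=3))
E
```

```text
1.7 [ 0.51119054 -0.10746837  0.2677346 ] [2.57779415e-04 9.92165269e-01 1.24931597e-01 3.27960959e-04] [ 1.07848989 -0.45860047  0.25872524] 0.09397300755960884
{'fx': 297.3186396354542, 'fy': 297.3186396354542, 'cx': 253.81644503299387, 'cy': 188.7884621753263, 'xyz': array([ 0.57777411, -0.09137682,  0.42502555]), 'rotation': array([ 0.09395374,  0.78431701, -0.60892064, -0.07235452])}
```

View pics/w1b.png

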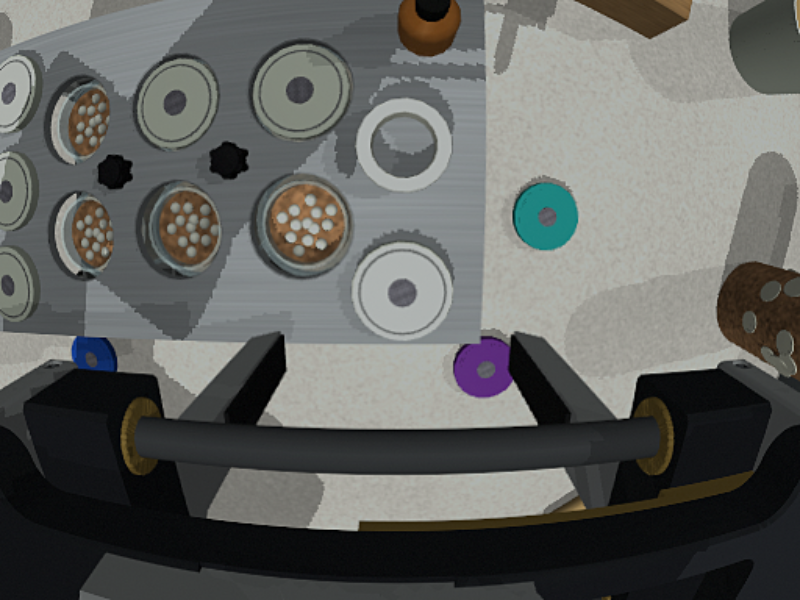

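```bash
sleep 0
```

```text
(no output)
```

The wrist view shows lid D at (402,292), its hole LR at (303,228) and LM at (182,228), the tape at (404,145) and the dropper at (430,20). The plate edge is parallel to the image. I'll measure from this one.

```bash
cat >> h.py <<'E'
def wp2w(u,v,z,K=None):
    if K is None:
        c,R,o=cal("wrist"); f,cx,cy=c["fx"],c["cx"],c["cy"]
    else: f,cx,cy,R,o=K["fx"],K["cx"],K["cy"],K["R"],K["o"]
    x,y=u-cx,v-cy; r=np.hypot(x,y); th=r/f
    d=R@np.array([np.sin(th)*x/r,np.sin(th)*y/r,np.cos(th)]); return o+d*(z-o[2])/d[2]
def fitst(pts):
    from scipy.optimize import least_squares
    S=np.array([p[0] for p in pts]);Q=np.array([p[1][:2] for p in pts])
    f=lambda a:((Ro.from_euler("z",a[2]).as_matrix()[:2,:2]@S.T).T+a[:2]-Q).ravel()
    r=least_squares(f,[.55,.05,.25]); return r.x,np.round(1000*r.fun.reshape(-1,2),1)
E
python3 - <<'E'
from h import *
K=np.load("w1cal.npz"); k=1.5625
P=lambda u,v,z:wp2w((u+.5)/k-.5,(v+.5)/k-.5,z,K)
pts=[((.044,-.088),P(299.5,90.5,.132)),((.044,0),P(175,102.5,.132)),((-.044,-.088),P(303.5,227,.135)),((-.044,0),P(182,229,.135)),((0,-.044),P(229,160,.151)),((0,.044),P(114,172,.151)),((.044,.088),P(81,121,.135)),((-.044,.088),P(84,234,.135))]
a,r=fitst(pts); print(a,r); np.save("stand.npy",a)
for n,q in dict(D=P(402,292,.145),C=P(9,285,.145),B=P(5,191,.145),tape=P(404,145,.157)).items(): print(n,q,tost(q).round(4))
for s in [(.044,.088),(-.044,.088),(-.044,0),(-.044,-.088)]: print(s,tow(s).round(4))
E
```

```text
[0.56192151 0.06073148 0.26202914] [[ 1.5 -3. ]
 [ 0.5 -3.4]
 [ 1.2 -1. ]
 [-1.3  0.8]
 [ 0.6  0. ]
 [-0.1  1.5]
 [ 0.4  3.5]
 [-2.8  1.5]]
D [ 0.51808528 -0.10513812  0.145     ] [-0.0853 -0.1489]
C [0.44327749 0.20640893 0.145     ] [-0.0769  0.1714]
B [0.5187835  0.21920479 0.145     ] [-0.0006  0.1642]
tape [ 0.60422582 -0.08360778  0.157     ] [ 0.0035 -0.1504]
(0.044, 0.088) [0.5816 0.1571]
(-0.044, 0.088) [0.4966 0.1343]
(-0.044, 0) [0.5194 0.0493]
(-0.044, -0.088) [ 0.5422 -0.0357]
```

```bash
cat >> h.py <<'E'
def w2wp(p,K):
    q=K["R"].T@(np.array(p)-K["o"]); th=np.arctan2(np.hypot(q[0],q[1]),q[2]); r=np.hypot(q[0],q[1])
    return K["cx"]+K["fx"]*th*q[0]/r, K["cy"]+K["fx"]*th*q[1]/r
E
python3 - <<'E'
from h import *
K=np.load("w1cal.npz"); k=1.5625
t=np.array([.51119,-.10747,.26773]); q=[2.57779415e-04,9.92165269e-01,1.24931597e-01,3.27960959e-04]
R=Ro.from_quat(np.roll(q,-1)).as_matrix()
im=cv2.imread("pics/w1.png"); im=cv2.resize(im,None,fx=3,fy=3,interpolation=cv2.INTER_CUBIC)
for s in(-1,1):
  for x in(-.008,.008):
    for y in (.047,.0595):
      u=np.array(w2wp(t+R@[x,s*y,.022],K)); print(s,x,y,(u*k).round(1)); cv2.circle(im,tuple(int(round(v)) for v in (u+.5)*3-.5),2,(0,0,255),-1)
cv2.imwrite("pics/tips.png",im[590:800,450:1110])
E
```

```text
-1 -0.008 0.047 [294.5 378.8]
-1 -0.008 0.0595 [266.6 377.8]
-1 0.008 0.047 [292.  343.7]
-1 0.008 0.0595 [263.5 343. ]
1 -0.008 0.047 [513.8 379.7]
1 -0.008 0.0595 [541.3 378.9]
1 0.008 0.047 [517.1 344.7]
1 0.008 0.0595 [545.1 344.3]
```

View pics/tips.png

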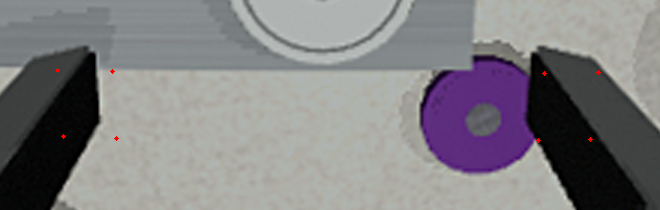

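```bash
python3 - <<'E'
from h import *
K=dict(np.load("w1cal.npz")); K["cx"]=K["cx"]-4.3;K["cy"]=K["cy"]-5.8; k=1.5625
P=lambda u,v,z:wp2w((u+.5)/k-.5,(v+.5)/k-.5,z,K)
pts=[((.044,-.088),P(299.5,90.5,.132)),((.044,0),P(175,102.5,.132)),((-.044,-.088),P(303.5,227,.135)),((-.044,0),P(182,229,.135)),((0,-.044),P(229,160,.151)),((0,.044),P(114,172,.151)),((.044,.088),P(81,121,.135)),((-.044,.088),P(84,234,.135))]
a,r=fitst(pts); print(a,r);
print(a,r); np.save("stand.npy",a)
for n,q in dict(D=P(402,292,.145),C=P(9,285,.145),B=P(5,191,.145),tape=P(404,145,.157)).items(): print(n,q,tost(q).round(4))
for s in [(.044,.088),(-.044,.088),(-.044,0),(-.044,-.088)]: print(s,tow(s).round(4))
E
```

```text
[0.55681686 0.05402883 0.26664371] [[ 1.7 -3.5]
 [ 0.8 -2.9]
 [ 1.2 -2.2]
 [-1.4  0.1]
 [ 0.2 -0.9]
 [-0.4  1.8]
 [ 0.7  5.5]
 [-2.9  2.1]]
[0.55681686 0.05402883 0.26664371] [[ 1.7 -3.5]
 [ 0.8 -2.9]
 [ 1.2 -2.2]
 [-1.4  0.1]
 [ 0.2 -0.9]
 [-0.4  1.8]
 [ 0.7  5.5]
 [-2.9  2.1]]
D [ 0.5135503  -0.11065767  0.145     ] [-0.0851 -0.1475]
C [0.43774581 0.19744069 0.145     ] [-0.0771  0.1697]
B [0.51301233 0.20921577 0.145     ] [-0.0014  0.1612]
tape [ 0.60011337 -0.08864318  0.157     ] [ 0.0042 -0.149 ]
(0.044, 0.088) [0.5761 0.1505]
(-0.044, 0.088) [0.4912 0.1273]
(-0.044, 0) [0.5144 0.0424]
(-0.044, -0.088) [ 0.5376 -0.0425]
```

Emit:
apply_moves([
  [[0.0028,-0.0035,-0.03,0,0,0,100],[0,0,-0.03,0,0,0,100],[0,0,-0.03,0,0,0,100],[0,0,-0.012,0,0,0,100],[0,0,-0.005,0,0,0,100],[0,0,0,0,0,0,85],[0,0,0,0,0,0,75],[0,0,0,0,0,0,62],[0,0,0,0,0,0,60],[0,0,0,0,0,0,60]],
], newtons=5)

```text
time: 3.05
eef_pos: [0.5136, -0.1126, 0.1612]
orientation: [0.0, 0.992, 0.125, 0.001]
ft_force: [0.1, -0.2, 3.6]
grip_width: 0.0638
```

```bash
cat > w.py <<'E'
import sys
from h import *
n=sys.argv[1]
o=get_obs(); print(round(o["time"],2),o["eef_pos"].round(4),o["ft_force"].round(1),round(o["grip_width"],4))
c,R,oo=cal("wrist"); np.savez(n+"cal.npz",R=R,o=oo,fx=c["fx"],cx=c["cx"],cy=c["cy"],t=o["eef_pos"])
p,d=snapshot("wrist"); cv2.imwrite(f"pics/{n}.png",p); cv2.imwrite(f"pics/{n}b.png",cv2.resize(p,(800,600),interpolation=cv2.INTER_CUBIC))
E
python3 w.py w2
```

```text
3.05 [ 0.5136 -0.1126  0.1612] [ 0.1 -0.2  3.6] 0.0638
```

View pics/w2b.png

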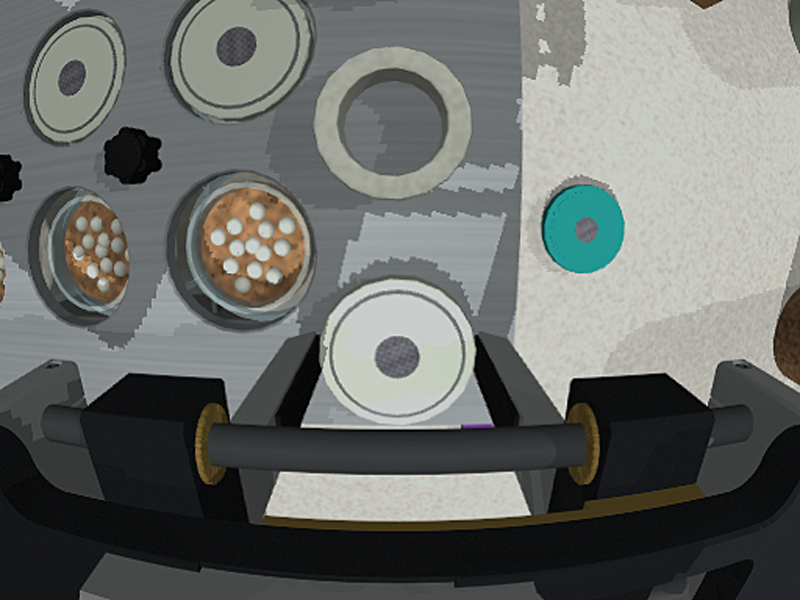

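Emit:
apply_moves([
  [[0.003,0.0094,0,0,0,0,60],[0.003,0.01,0,0,0,0,60],[0.004,0.012,0,0,0,0,60],[0.004,0.012,0,0,0,0,60],[0.004,0.012,0,0,0,0,60],[0.003,0.01,0,0,0,0,60],[0.002,0.006,0,0,0,0,60],[0,0,0,0,0,0,60],[0,0,0,0,0,0,60],[0,0,0,0,0,0,60]],
])

```text
time: 4.35
eef_pos: [0.5355, -0.04, 0.1596]
orientation: [-0.001, 0.992, 0.125, -0.001]
ft_force: [0.4, 4.1, -0.6]
grip_width: 0.0638
```

```bash
python3 w.py w3
```

```text
4.35 [ 0.5355 -0.04    0.1596] [ 0.4  4.1 -0.6] 0.0638
```

View pics/w3b.png

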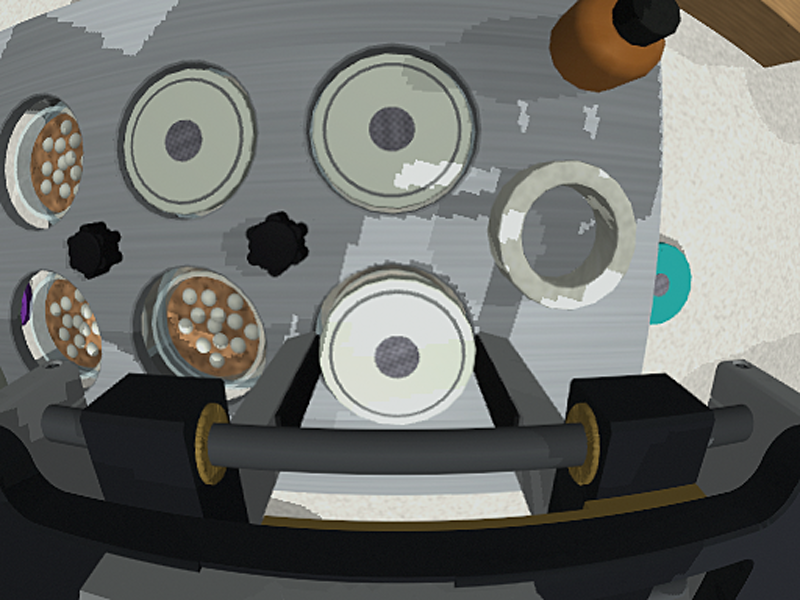

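```bash
cat >> h.py <<'E'
k8=1.5625
def loadK(n,dot=None,z=.145):
    K=dict(np.load(n+"cal.npz"))
    if dot is not None:
        u=w2wp([K["t"][0],K["t"][1],z],K); du=((dot[0]+.5)/k8-.5-u[0],(dot[1]+.5)/k8-.5-u[1]); print("px shift",np.round(du,2))
        K["cx"]+=du[0];K["cy"]+=du[1]
    return K
def P8(u,v,z,K): return wp2w((u+.5)/k8-.5,(v+.5)/k8-.5,z,K)
E
python3 - <<'E'
from h import *
K=loadK("w3",(397,357))
yaw=.2506; ex=np.array([np.cos(yaw),np.sin(yaw)]);ey=np.array([-ex[1],ex[0]])
for s,u in [((.044,-.088),(392,129)),((.044,0),(183,140))]:
    w=P8(*u,.132,K)[:2]-K["t"][:2]; print(s,"rel stand",(w@ex).round(4),(w@ey).round(4)," -> LR at", (w@ex-.088).round(4),(w@ey-s[1]-.088).round(4))
for u in [(277,243),(94,250)]:
    w=P8(*u,.151,K)[:2]-K["t"][:2]; print("screw",(w@ex).round(4),(w@ey).round(4))
E
```

```text
px shift [ 1.73 -2.47]
(0.044, -0.088) rel stand 0.0892 0.002  -> LR at 0.0012 0.002
(0.044, 0) rel stand 0.0895 0.0906  -> LR at 0.0015 0.0026
screw 0.0466 0.0441
screw 0.0462 0.1282
```

Emit:
apply_moves([
  [[0.001,0.0016,0,0,0,0,60],[0,0,0,0,0,0,60],[0,0,0,0,0,0,72],[0,0,0,0,0,0,80],[0,0,0,0,0,0,90],[0,0,0,0,0,0,90],[0,0,0.02,0,0,0,90],[0,0,0.03,0,0,0,90],[0,0,0.03,0,0,0,100],[0,0,0.03,0,0,0,100]],
])

```text
time: 5.65
eef_pos: [0.537, -0.0395, 0.2714]
orientation: [0.0, 0.992, 0.125, -0.0]
ft_force: [0.6, -0.3, 0.2]
grip_width: 0.0938
```

```bash
python3 w.py w4
```

```text
5.65 [ 0.537  -0.0395  0.2714] [ 0.6 -0.3  0.2] 0.0938
```

View pics/w4b.png

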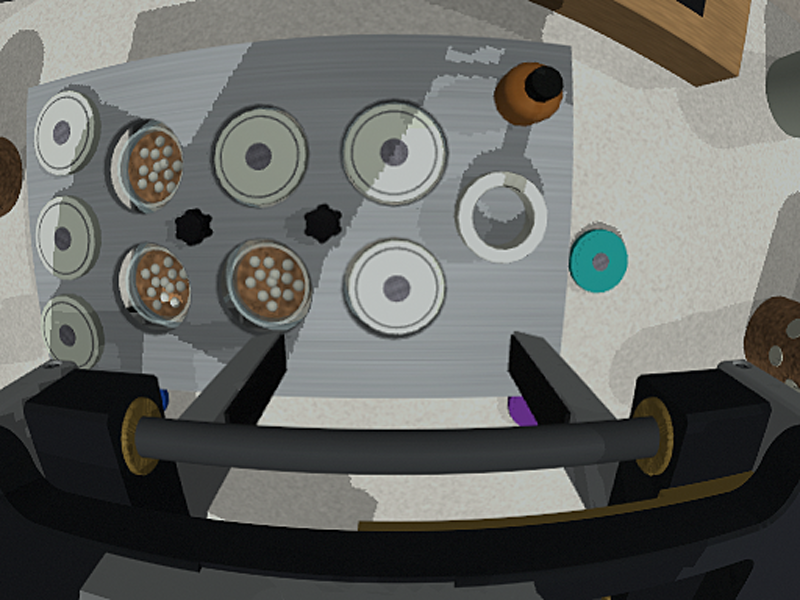

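Lid D has dropped home at (397,288) and looks just like the finished lids. Next I'll locate lids C, B and A relative to it.

```bash
python3 - <<'E'
from h import *
K=loadK("w4",(397,288),z=.132)
P=lambda u,v,z:P8(u,v,z,K)
pts=[((-.044,-.088),P(397,288,.132)),((.044,-.088),P(395,152,.132)),((.044,0),P(259,156,.132)),((0,-.044),P(323,223,.151)),((0,.044),P(193,227,.151)),((-.044,0),P(269,284,.135)),((.044,.088),P(147,165,.135)),((-.044,.088),P(154,284,.135))]
a,r=fitst(pts); print(a,r); np.save("stand.npy",a)
for n,u in dict(A=(61,132),B=(63,238),C=(67,336),tape=(502,217)).items():
    q=P(*u,.145); print(n,q.round(4),tost(q).round(4))
for s in [(.044,.088),(-.044,.088),(-.044,0),(-.044,-.088)]: print(s,tow(s).round(4))
E
```

```text
px shift [ 1.15 -1.34]
[0.5591072  0.05618805 0.24714625] [[ 1.  -0.4]
 [ 1.3 -1.9]
 [ 1.6 -2.2]
 [ 0.7 -1.2]
 [ 0.5  0.9]
 [-2.8  1.6]
 [ 0.5  2.3]
 [-2.8  1. ]]
A [0.5932 0.2289 0.145 ] [0.0753 0.1592]
B [0.5158 0.212  0.145 ] [-0.0038  0.1617]
C [0.4386 0.2035 0.145 ] [-0.0808  0.1723]
tape [ 0.5998 -0.0906  0.145 ] [ 0.0036 -0.1523]
(0.044, 0.088) [0.5802 0.1523]
(-0.044, 0.088) [0.4949 0.1308]
(-0.044, 0) [0.5164 0.0454]
(-0.044, -0.088) [ 0.538  -0.0399]
```

Emit:
apply_moves([
  [[-0.0195,0.0484,0,0,0,0,100],[-0.0195,0.0484,0,0,0,0,100],[-0.0195,0.0484,-0.01,0,0,0,100],[-0.0195,0.0484,-0.02,0,0,0,100],[-0.0195,0.0484,-0.02,0,0,0,100],[0,0,-0.03,0,0,0,100],[0,0,-0.02,0,0,0,100],[0,0,-0.01,0,0,0,100],[0,0,0,0,0,0,100],[0,0,0,0,0,0,85]],
])

```text
time: 6.95
eef_pos: [0.4404, 0.2025, 0.1613]
orientation: [-0.0, 0.992, 0.125, 0.001]
ft_force: [-0.5, -0.2, -0.8]
grip_width: 0.0871
```

Emit:
apply_moves([
  [[0,0,0,0,0,0,75],[0,0,0,0,0,0,65],[0,0,0,0,0,0,60],[0,0,0,0,0,0,60],[0,0,0,0,0,0,60],[0,0,0,0,0,0,60],[0,0,0,0,0,0,60],[0,0,0,0,0,0,60],[0,0,0,0,0,0,60],[0,0,0,0,0,0,60]],
])

```text
time: 8.2
eef_pos: [0.44, 0.2025, 0.1609]
orientation: [0.0, 0.992, 0.125, 0.001]
ft_force: [-0.9, -1.0, 4.7]
grip_width: 0.0639
```

```bash
python3 w.py w5
```

```text
8.2 [0.44   0.2025 0.1609] [-0.9 -1.   4.7] 0.0639
```

View pics/w5b.png

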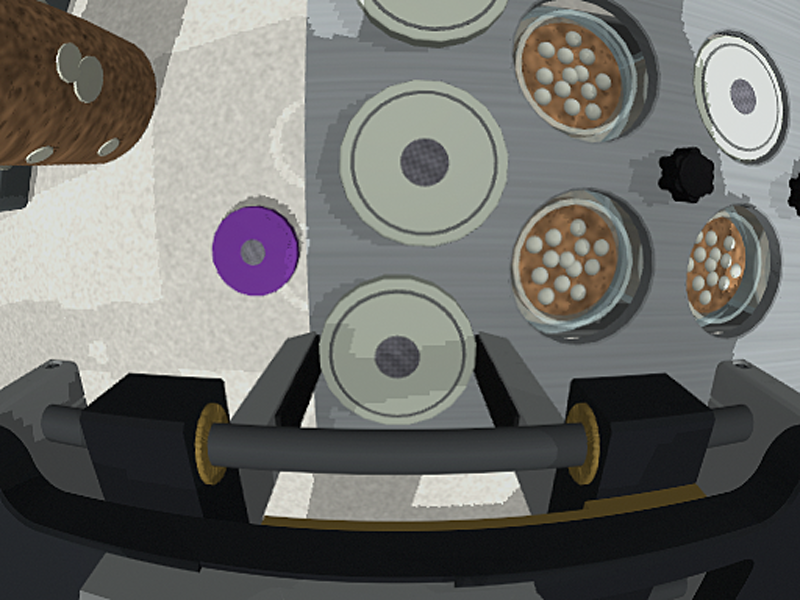

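Emit:
apply_moves([
  [[0.0058,-0.0199,0,0,0,0,60],[0.0058,-0.0199,0,0,0,0,60],[0.0058,-0.0199,0,0,0,0,60],[0.0058,-0.0199,0,0,0,0,60],[0.0058,-0.0199,0,0,0,0,60],[0.0058,-0.0199,0,0,0,0,60],[0.0058,-0.0199,0,0,0,0,60],[0.0115,-0.006,0,0,0,0,60],[0.0115,-0.006,0,0,0,0,60],[0.0115,-0.006,0,0,0,0,60]],
])

```text
time: 9.5
eef_pos: [0.5145, 0.0453, 0.1598]
orientation: [-0.0, 0.992, 0.125, -0.001]
ft_force: [-0.0, -0.1, 0.6]
grip_width: 0.0638
```

Emit:
apply_moves([
  [[0,0,0,0,0,0,60],[0,0,0,0,0,0,60],[0,0,0,0,0,0,60],[0,0,0,0,0,0,60],[0,0,0,0,0,0,60],[0,0,0,0,0,0,60],[0,0,0,0,0,0,60],[0,0,0,0,0,0,60],[0,0,0,0,0,0,60],[0,0,0,0,0,0,60]],
])

```text
time: 10.75
eef_pos: [0.5147, 0.0452, 0.1604]
orientation: [0.0, 0.992, 0.125, 0.0]
ft_force: [-0.2, 0.2, 0.7]
grip_width: 0.0641
```

```bash
python3 w.py w6
```

```text
10.75 [0.5147 0.0452 0.1604] [-0.2  0.2  0.7] 0.0641
```

View pics/w6b.png

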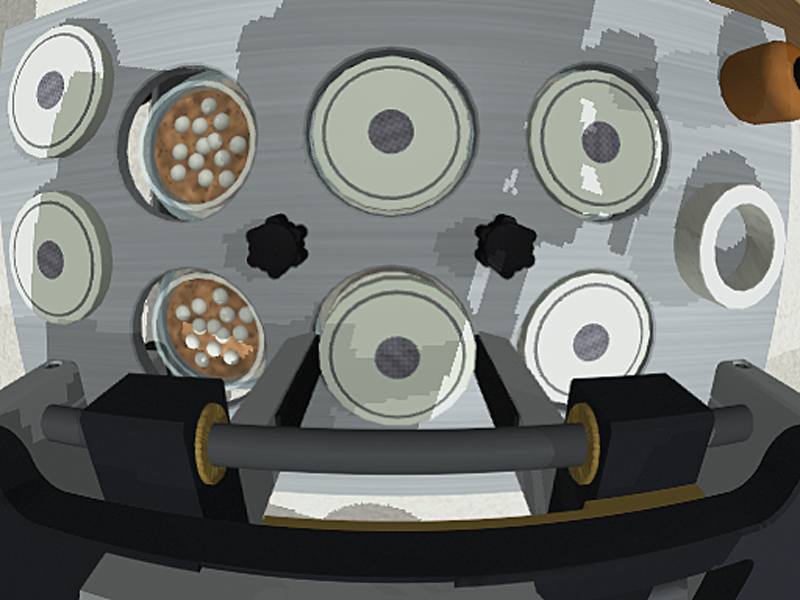

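Emit:
apply_moves([
  [[0.001,0.0014,0,0,0,0,60],[0,0,0,0,0,0,60],[0,0,0,0,0,0,72],[0,0,0,0,0,0,80],[0,0,0,0,0,0,90],[0,0,0,0,0,0,90],[0,0,0.02,0,0,0,90],[0,0,0.03,0,0,0,90],[0,0,0.03,0,0,0,100],[0,0,0.03,0,0,0,100]],
])

```text
time: 12.05
eef_pos: [0.5156, 0.0466, 0.2714]
orientation: [0.0, 0.992, 0.125, -0.0]
ft_force: [0.4, 0.6, -0.3]
grip_width: 0.0936
```

```bash
python3 w.py w7
```

```text
12.05 [0.5156 0.0466 0.2714] [ 0.4  0.6 -0.3] 0.0936
```

View pics/w7b.png

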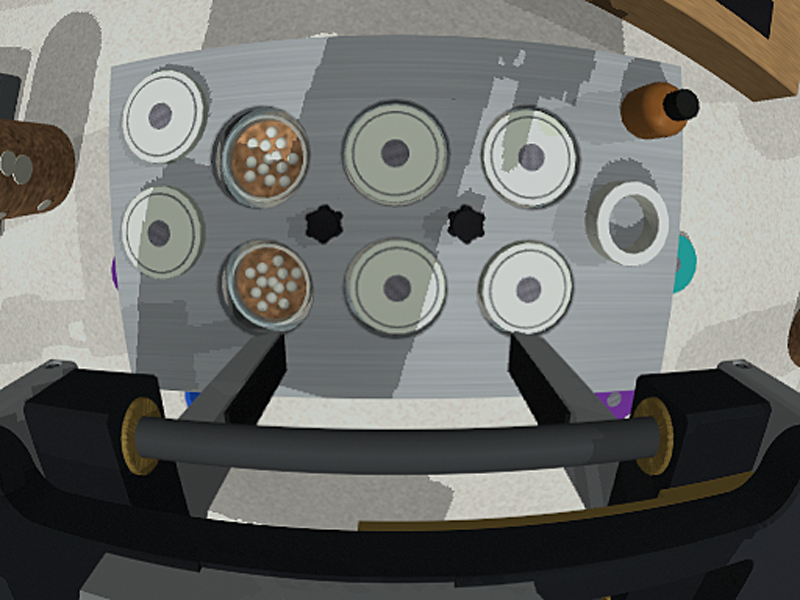

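Lid C is home at (397,288). B shows at (158,233) and A at (160,116).

```bash
python3 - <<'E'
from h import *
K=loadK("w7",(397,288),z=.132)
for n,u in dict(A=(160,116),B=(158,233)).items(): print(n,P8(*u,.145,K).round(4))
for u in [(531,157),(395,153),(528,289)]: print(P8(*u,.132,K).round(4))
E
```

```text
px shift [ 1.13 -1.34]
A [0.5929 0.2278 0.145 ]
B [0.5157 0.2125 0.145 ]
[ 0.6216 -0.0158  0.132 ]
[0.5999 0.0695 0.132 ]
[ 0.5369 -0.039   0.132 ]
```

Emit:
apply_moves([
  [[0,0.0415,0,0,0,0,100],[0,0.0415,0,0,0,0,100],[0,0.0415,-0.02,0,0,0,100],[0,0.041,-0.03,0,0,0,100],[0,0,-0.03,0,0,0,100],[0,0,-0.02,0,0,0,100],[0,0,-0.01,0,0,0,100],[0,0,0,0,0,0,90],[0,0,0,0,0,0,75],[0,0,0,0,0,0,65]],
])

```text
time: 13.35
eef_pos: [0.5166, 0.2121, 0.1616]
orientation: [-0.0, 0.992, 0.125, 0.001]
ft_force: [0.1, -0.1, 0.2]
grip_width: 0.0678
```

Emit:
apply_moves([
  [[0,0,0,0,0,0,60],[0,0,0,0,0,0,60],[0,0,0,0,0,0,60],[0,0,0,0,0,0,60],[0,0,0,0,0,0,60],[0,0,0,0,0,0,60],[0,0,0,0,0,0,60],[0,0,0,0,0,0,60],[0,0,0,0,0,0,60],[0,0,0,0,0,0,60]],
])

```text
time: 14.6
eef_pos: [0.5164, 0.2122, 0.1614]
orientation: [0.0, 0.992, 0.125, 0.001]
ft_force: [0.9, -1.0, 5.7]
grip_width: 0.0632
```

```bash
python3 w.py w8
```

```text
14.6 [0.5164 0.2122 0.1614] [ 0.9 -1.   5.7] 0.0632
```

View pics/w8b.png

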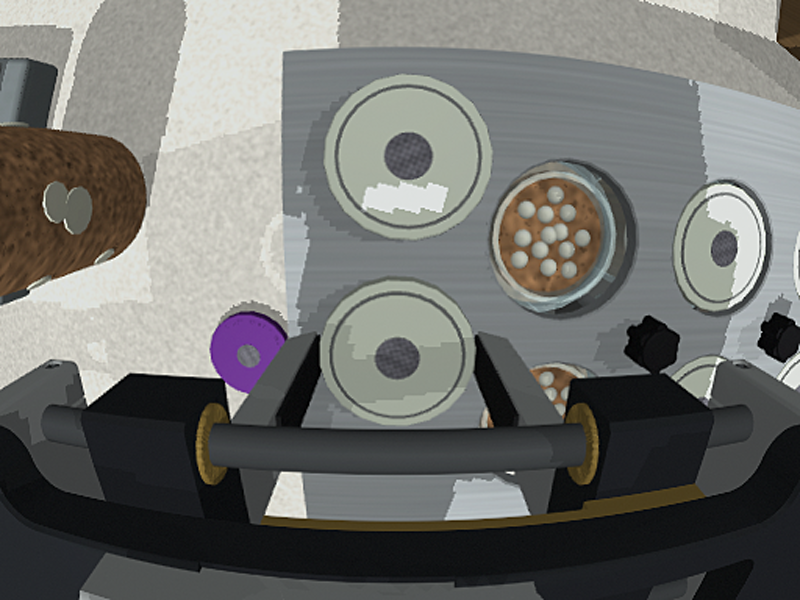

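Emit:
apply_moves([
  [[-0.0032,-0.0115,0,0,0,0,60],[-0.0032,-0.0115,0,0,0,0,60],[-0.0032,-0.0115,0,0,0,0,60],[-0.0032,-0.0115,0,0,0,0,60],[-0.0032,-0.0115,0,0,0,0,60],[-0.0032,-0.0115,0,0,0,0,60],[-0.0032,-0.0112,0,0,0,0,60],[0,0,0,0,0,0,60],[0,0,0,0,0,0,60],[0,0,0,0,0,0,60]],
])

```text
time: 15.9
eef_pos: [0.4927, 0.1319, 0.1597]
orientation: [0.0, 0.992, 0.125, -0.001]
ft_force: [0.3, 0.1, 0.1]
grip_width: 0.0634
```

```bash
python3 w.py w9
```

```text
15.9 [0.4927 0.1319 0.1597] [0.3 0.1 0.1] 0.0634
```

View pics/w9b.png

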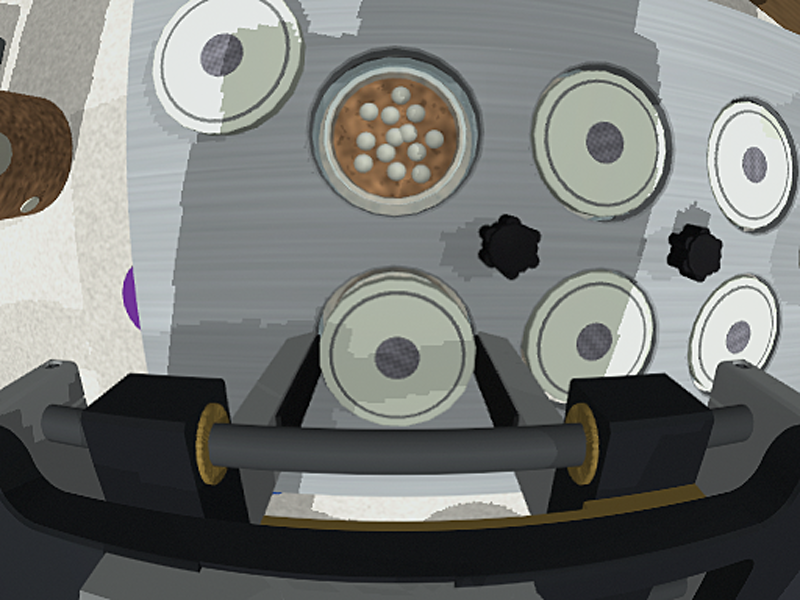

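Emit:
apply_moves([
  [[0.0011,0.0008,0,0,0,0,60],[0,0,0,0,0,0,60],[0,0,0,0,0,0,72],[0,0,0,0,0,0,80],[0,0,0,0,0,0,90],[0,0,0,0,0,0,90],[0,0,0.02,0,0,0,90],[0,0,0.03,0,0,0,90],[0,0,0.03,0,0,0,100],[0,0,0.03,0,0,0,100]],
])

```text
time: 17.2
eef_pos: [0.4942, 0.1327, 0.2714]
orientation: [0.0, 0.992, 0.125, -0.0]
ft_force: [0.4, -0.5, -0.4]
grip_width: 0.0937
```

```bash
python3 w.py w10
```

```text
17.2 [0.4942 0.1327 0.2714] [ 0.4 -0.5 -0.4] 0.0937
```

View pics/w10b.png

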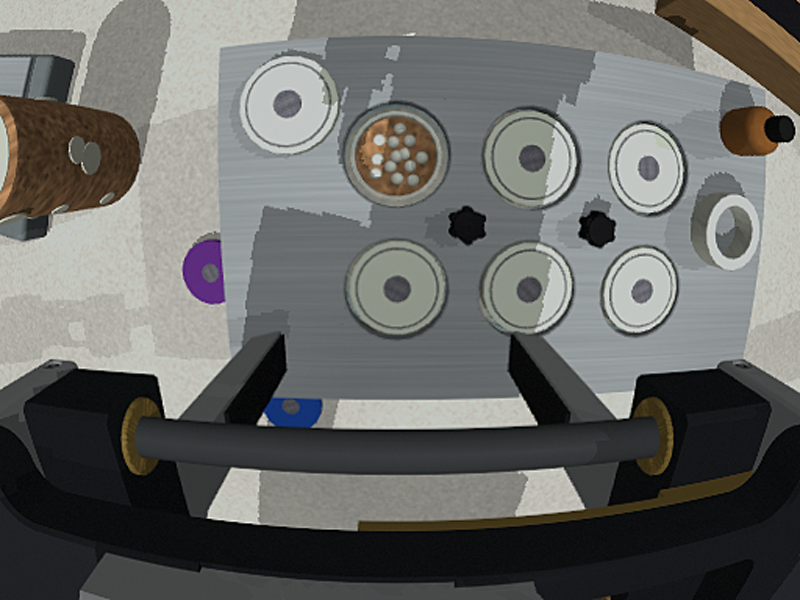

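Lid B is home at (397,289). The last one is lid A.

Emit:
apply_moves([
  [[0.0247,0.0238,0,0,0,0,100],[0.0247,0.0238,0,0,0,0,100],[0.0247,0.0238,-0.02,0,0,0,100],[0.0247,0.0238,-0.03,0,0,0,100],[0,0,-0.03,0,0,0,100],[0,0,-0.02,0,0,0,100],[0,0,-0.01,0,0,0,100],[0,0,0,0,0,0,90],[0,0,0,0,0,0,75],[0,0,0,0,0,0,65]],
])

```text
time: 18.5
eef_pos: [0.5941, 0.228, 0.1621]
orientation: [-0.0, 0.992, 0.125, 0.001]
ft_force: [-1.2, 0.4, 0.2]
grip_width: 0.0679
```

Emit:
apply_moves([
  [[0,0,0,0,0,0,60],[0,0,0,0,0,0,60],[0,0,0,0,0,0,60],[0,0,0,0,0,0,60],[0,0,0,0,0,0,60],[0,0,0,0,0,0,60],[0,0,0,0,0,0,60],[0,0,0,0,0,0,60],[0,0,0,0,0,0,60],[0,0,0,0,0,0,60]],
])

```text
time: 19.75
eef_pos: [0.594, 0.228, 0.1617]
orientation: [-0.0, 0.992, 0.125, 0.001]
ft_force: [-0.0, -0.5, 6.1]
grip_width: 0.0637
```

```bash
python3 w.py w11
```

```text
19.75 [0.594  0.228  0.1617] [-0.  -0.5  6.1] 0.0637
```

View pics/w11b.png

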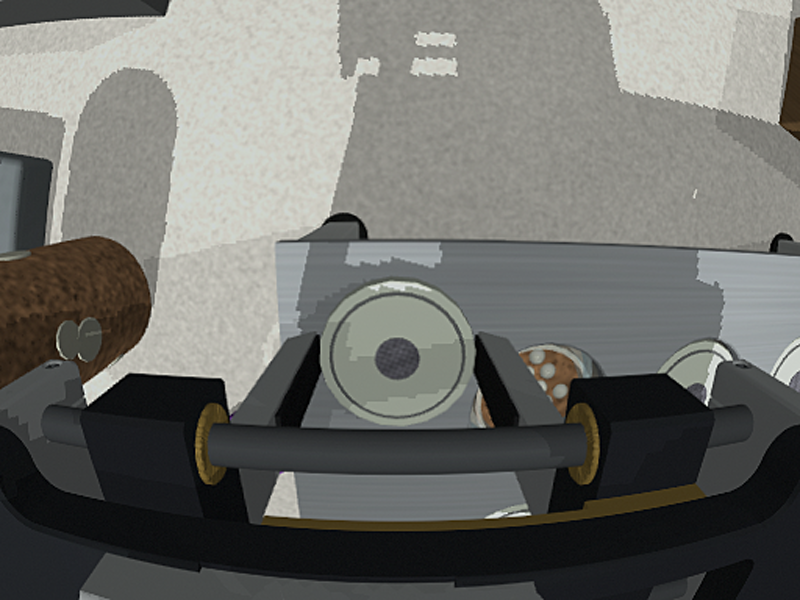

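Emit:
apply_moves([
  [[-0.0021,-0.0105,0,0,0,0,60],[-0.0021,-0.0106,0,0,0,0,60],[-0.0021,-0.0106,0,0,0,0,60],[-0.0021,-0.0106,0,0,0,0,60],[-0.0021,-0.0106,0,0,0,0,60],[-0.0021,-0.0106,0,0,0,0,60],[-0.002,-0.0106,0,0,0,0,60],[0,0,0,0,0,0,60],[0,0,0,0,0,0,60],[0,0,0,0,0,0,60]],
])

```text
time: 21.05
eef_pos: [0.578, 0.1537, 0.1596]
orientation: [0.0, 0.992, 0.125, -0.001]
ft_force: [0.9, 0.3, -1.0]
grip_width: 0.0634
```

```bash
python3 w.py w12
```

```text
21.05 [0.578  0.1537 0.1596] [ 0.9  0.3 -1. ] 0.0634
```

View pics/w12b.png

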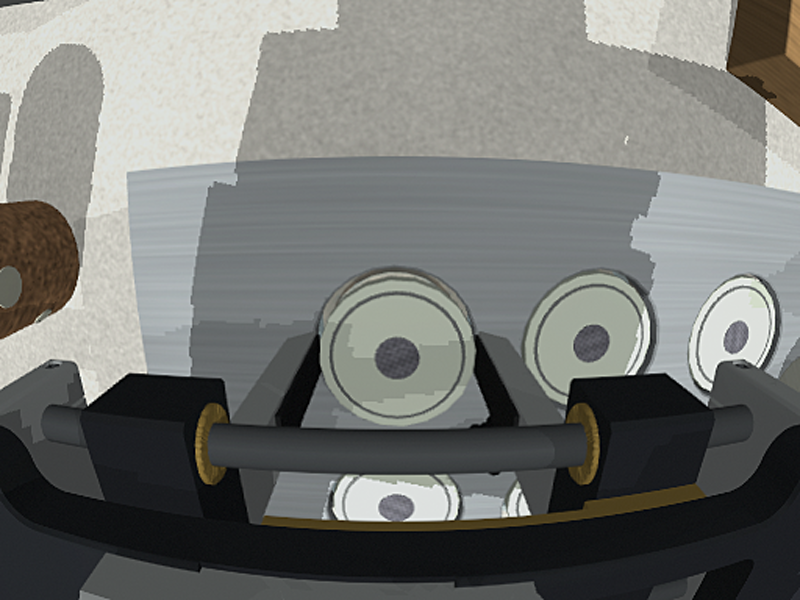

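Emit:
apply_moves([
  [[0.001,0.0013,0,0,0,0,60],[0,0,0,0,0,0,60],[0,0,0,0,0,0,72],[0,0,0,0,0,0,80],[0,0,0,0,0,0,90],[0,0,0,0,0,0,90],[0,0,0.02,0,0,0,90],[0,0,0.03,0,0,0,90],[-0.025,0,0.04,0,0,0,100],[-0.025,0,0.04,0,0,0,100]],
])

```text
time: 22.35
eef_pos: [0.5289, 0.155, 0.2913]
orientation: [0.0, 0.992, 0.125, -0.0]
ft_force: [0.5, -0.2, 0.3]
grip_width: 0.0939
```

Emit:
apply_moves([
  [[-0.03,-0.02,0.02,0,0,0,100],[-0.03,-0.03,0,0,0,0,100],[-0.02,-0.03,0,0,0,0,100],[0,-0.01,0,0,0,0,100],[0,0,0,0,0,0,100],[0,0,0,0,0,0,100],[0,0,0,0,0,0,100],[0,0,0,0,0,0,100],[0,0,0,0,0,0,100],[0,0,0,0,0,0,100]],
])

```text
time: 23.6
eef_pos: [0.4496, 0.0652, 0.3104]
orientation: [-0.0, 0.992, 0.125, -0.0]
ft_force: [0.5, -0.1, 0.6]
grip_width: 0.0941
```

```bash
python3 w.py w13; python3 - <<'E'
from h import *
p,d=snapshot("scene"); cv2.imwrite("pics/s13.png",cv2.resize(p[150:300,150:370],None,fx=3.6,fy=3.6,interpolation=cv2.INTER_CUBIC))
E
```

```text
23.6 [0.4496 0.0652 0.3104] [ 0.5 -0.1  0.6] 0.0941
```

View pics/w13b.png

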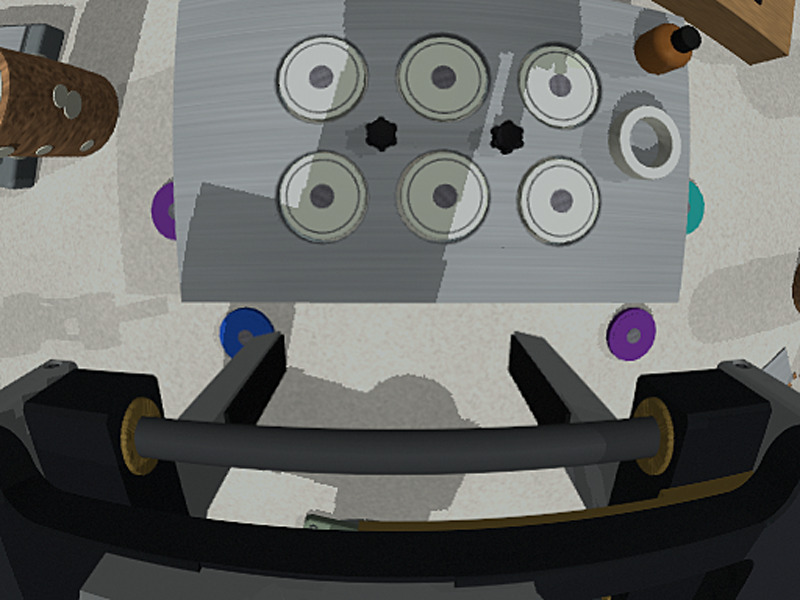

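View pics/s13.png

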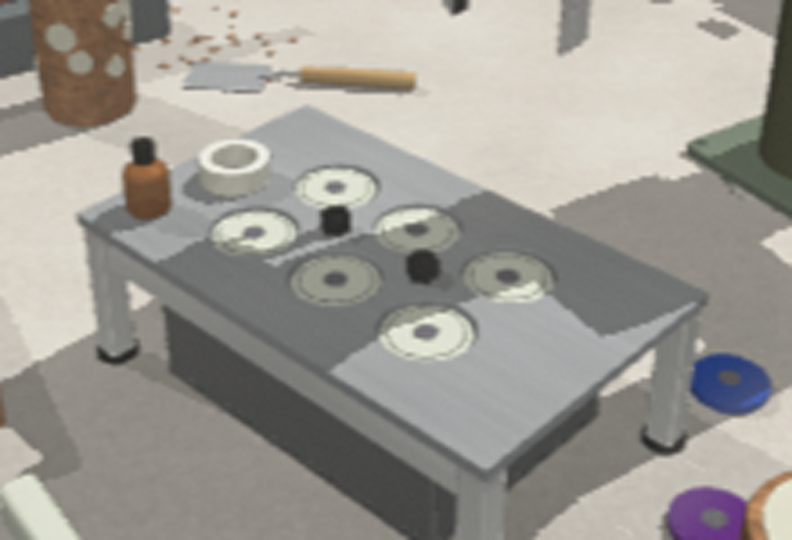

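Both views show all six lids recessed and flush, with the tape and dropper where they were. I'll make one depth check on height and tilt before handing in.

```bash
python3 - <<'E'
from h import *
c,R,o=cal("wrist"); p,d=snapshot("wrist")
def pt(u,v):
    x,y=u-c["cx"],v-c["cy"]; r=np.hypot(x,y); th=r/c["fx"]; z=d[v,u]
    q=np.array([np.sin(th)*x/r,np.sin(th)*y/r,np.cos(th)]); return o+R@(q*z/q[2])
def plane(m):
    P=np.array([pt(u,v) for v,u in zip(*np.nonzero(m)) if d[v,u]>0]); A=np.c_[P[:,:2]-P[:,:2].mean(0),np.ones(len(P))]
    s=np.linalg.lstsq(A,P[:,2],rcond=None)[0]; return P.mean(0),s
for n,u in dict(UL=(321,77),UMdone=(443,77),URdone=(560,85),LL=(321,196),LM=(444,196),LR=(561,201)).items():
    m=np.zeros(d.shape,np.uint8); cc=(round(u[0]/k8),round(u[1]/k8)); cv2.circle(m,cc,20,1,-1)
    r=np.zeros_like(m); cv2.circle(r,cc,34,1,-1); cv2.circle(r,cc,31,0,-1)
    a,s=plane(m); b,t=plane(r); print(n,a.round(4),"slope",s[:2].round(3),"ring z",b[2].round(4), "diff",(a[2]-b[2]).round(4))
E
```

```text
UL [0.5808 0.1545 0.1326] slope [-0.  0.] ring z 0.135 diff -0.0024
UMdone [0.602  0.0681 0.1326] slope [ 0.002 -0.003] ring z 0.1349 diff -0.0023
URdone [ 0.6238 -0.0165  0.1326] slope [-0.  0.] ring z 0.1351 diff -0.0024
LL [0.4955 0.1328 0.1325] slope [0.    0.001] ring z 0.1349 diff -0.0024
LM [0.5173 0.0463 0.1326] slope [-0.001 -0.001] ring z 0.1344 diff -0.0018
LR [ 0.5376 -0.0405  0.1326] slope [-0.     0.003] ring z 0.1351 diff -0.0025
```

All four new lids sit flat at the same height as the two finished ones, so I'm handing in.

```bash
python3 -c "
from workcell import *
print(close_job())"
```

```text
the job is handed in; nothing more can be done
None
```

I put a lid on each of the four open jars and handed the job in at about 24 s of the 64 s allowed. Each lid was gripped lightly at about 5 N, slid flat across the plate and released over its hole, so none was lifted.

**Lids:** In the last depth check the four new lids lie at z of about 0.1326 m, the same height as the two finished ones. Their slope is 0.003 or less, against the limit of 0.06 rad.

**Surroundings:** The tape and dropper bottle look unmoved in the last pictures, and the arm's path went nowhere near the blocks or the scraper. I judged this by eye and did not measure it. The blue, purple and turquoise look-alikes on the table were not touched, and the gripper ended clear above the plate with no contact force.

**What disagreed:** The wrist camera calibration differed from the top camera by about 5 mm at first. I corrected it using where the fingertips showed in the picture, and by checking the gripped lids against neighbouring lids and holes. The small depth differences between lids and plate (1.8–2.5 mm instead of 3 mm) appear at the finished jars too (2.3–2.4 mm), so I took them as measurement error.

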